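Hang up the press weight and gauge the set inlay

ROBOT

A 6-joint arm with a two-finger parallel gripper is mounted at the origin on a cart in front of the work surface, level with it; the furniture and walls round the work are solid. World frame = base frame: x ahead of the robot, y to its left, z up, the work surface at z = 0. Lengths are in m, angles in rad, forces in N, time in s.
With the tool pointing down it reaches from about 0.35 to 0.875 m from the base axis. Payload 4.2 kg.
Tool frame: the origin (TCP) lies midway between the tips of the shut fingers; the grasp point (between the pads) lies 19 mm behind it (manip.hold_point_z is the distance from the TCP to the grasp point, in m); z points along the fingers, y is the direction in which the jaws open and shut (so a half turn about z gives the same grasp; the last joint's range is limited). The gripper opens to 85 mm and grips with 20 to 120 N. Pads are 22 mm wide; open, the fingers measure 114 mm over their backs; the gripper's body (76 mm by 85 mm) begins 54 mm behind the grasp point. The pads swing forward as they close: fully open they stand 13 mm farther back than shut.
Start: joints at [1.587, 0.385, 0.008, 0, -1.194, -0.259], TCP at [0.15, 0.607, 0.231] pointing down, gripper open.
Joint ranges: [-3.14, 3.14], [-1.21, 2.06], [-1.07, 1.41], [-3.16, 2.05], [-2.99, -0.16], [-3.1, 3.1]. Speed limits (rad/s): [2.79, 2.79, 3.14, 3.14, 3.14, 3.14].

INTERFACE

Orientations are given as a 3x3 rotation matrix whose columns are the frame's x, y, z axes.
In Python, from cell import manip gives the robot as it stands. Calls block until the motion is done:
- manip.reach(position, orientation): joint-space move of the TCP to a pose.
- manip.move_l(position, rot=None, rate=0.15, force_limit=None): straight line of the TCP; rot=None keeps the orientation; rate is the mean speed in m/s. With force_limit (N) it stops when the force on the tool has changed by that much, and returns True; else False.
- manip.set_joints(angles): joint-space move.
- manip.release() and manip.clamp(): open the fingers fully, or close them until they stop; the grip force is fixed at half the most.
- manip.sleep(seconds).
- manip.inverse_kinematics(position, orientation): joint angles nearest the present ones, or None.
- manip.get_image(name): name is "scene" or "top"; returns a dict with "img" (480x640x3 uint8, blue, green, red), "fx", "fy", "cx", "cy" (pixels), "k1" (the pictures are not rectified: a ray, as slopes to the right and down, at radius r is drawn at 1 + k1 r^2 times it, then the intrinsics apply), "camera_from_world" (4x4, takes a point from world to camera coordinates). Camera axes: x right, y up, looking along -z (the intrinsics and any distortion apply to the point x, -y, -z); pixel columns grow to the right and rows downward; lengths in m; the calibration is good to about 2 mm. A picture is of the moment at which its call begins. There is no depth.
A pose or a line that the arm cannot do raises manip.PlanningError and nothing moves.
- manip.sign_off(): hands the job in, once; it reports no verdict.
Readings, each from a call of its own:
- manip.get_t(): time.
- manip.get_joint_positions(): joint angles.
- manip.get_dq(): joint speeds.
- manip.get_joint_efforts(): joint torques, N m.
- manip.get_position(): TCP position.
- manip.get_ee_rot(): TCP orientation.
- manip.get_force(): force on the tool from outside, world axes, zero at the start.
- manip.get_torque(): the same for the moment, N m.
- manip.get_width(): finger opening in m.
Only numpy, scipy, OpenCV 4.12 (cv2) and the standard library are available. Lean on these libraries where they do the work, as an engineer would, in place of code of your own. Each camera call takes 0.05 s, during which the arm holds its last target.

TASK

The glue under the round shell inlay in the black panel has set: lift off the press weight that stands on it and hang it by its bow handle on the hook of the stand. Then take the depth gauge from its wooden rest and hold it upright on the panel with its pin on the middle of that inlay, the foot flat on the panel and the sprung hand grip pressed gently to about half its travel. Finish while still holding the gauge there like that; leave the other things on the table where they are.

Things in the scene. Friction and masses are not known exactly. Their poses are not given: they have to be found in the camera images.
- panel: Black lacquered panel, 100 x 150 (y) x 20 mm, between low stops on a plywood board 120 x 174 x 10 mm; all fixed to the table. Origin: centre of the board's underside, z up. The panel's top face is 30 mm above it, the stops are lower. Three round pockets, 30 mm wide, 6 mm deep, at x = 0, y = -46, 0, +46 mm; one of them (it varies) holds the shell inlay, the others are empty.
- inlay: Pale round shell disc, 29 mm diameter, 3 mm thick, glued in one of the pockets (does not move). Origin: centre of its underside. Its top lies 3 mm above its origin and 3 mm below the panel's top face. At the start the press weight stands on it.
- weight: Loose iron press weight, 0.42 kg +-20 %. Origin: underside of its round foot (20 mm wide, 8 mm high, standing in the pocket), z up. Bar 30 (x) x 100 (y) mm from z = 8 to 28 mm. Bow handle of 9 mm round rod in the y-z plane: upright at y = +-46 mm, then from (+-38, z 78) sloping to its crown (0, z 84). Pinch the bow from above about 25 mm beside the crown to keep the middle free for the hook.
- weight_bow (a point): Crown of the weight's bow handle: centre of the 9 mm rod at the middle (z = 84 mm in the weight's frame).
- hook_stand: Fixed stand: round iron foot of 110 mm diameter, 14 mm post, one hook of 9 mm round rod. Origin: centre of the foot on the table, z up. The hook points along the stand's -x, its axis 170 mm above the table; it runs level to 82 mm from the post's axis, then turns up and ends 96 mm from it. The post ends 24 mm above the rod's axis.
- hook_seat (a point): Top of the hook's level rod, 55 mm from the post's axis, 174.5 mm above the table: where the bow should rest. Its axes are the stand's. The weight comes over the tip along +x with its bow across (weight's y along the stand's y, either way round) and is then lowered.
- hook_tip (a point): Topmost point of the hook's turned-up end, 20 mm higher than the seat and 41 mm before it.
- gauge_rest: Fixed wooden rest, 50 (x) x 92 (y) x 22 mm, with a 16 mm slot across the middle for the gauge's pin and rails 4 mm high that locate the gauge's foot. Origin: centre of its underside. The gauge is lifted straight up.
- gauge: Depth gauge, 104 mm tall, 0.18 kg, standing upright in the rest (same axes); this body is its black hand grip, 26 (x) x 42 (y) mm from z = 68 to 102 mm. Origin: centre of the foot's underside while the grip is not pressed; z up. Below the grip a head 22 x 38 mm (z = 16 to 52 mm) on a sprung column and a steel foot 24 (x) x 66 (y) x 8 mm; the pin comes out of the middle of the foot.
- gauge_head (a joint): How far the hand grip is pressed down towards the head: 0 = out, 0.014 m = fully in. Sprung: it starts to give at 2 N and needs 0.5 N more for each mm (5.5 N at half travel).
- gauge_foot (a point): Centre of the underside of the gauge's steel foot, where the pin comes out; z is the gauge's upward axis.
- gauge_pin (a joint): How far the pin is pushed into the foot: 0 = fully out (its tip 8 mm below the foot), 0.008 m = tip flush with the foot. With the foot flat on the panel it reads 0.005 on the inlay, about 0.002 in an empty pocket, 0.008 on the panel's face. Its spring needs under 1 N.
- gauge_tip (a point): Tip of the gauge's pin (ball of 5 mm diameter).
- sanding_block: Bystander: cork sanding block, 56 x 86 x 27 mm; origin at the centre of its underside.
- glue_bottle: Bystander: glue bottle with a pointed cap, 42 mm diameter, 132 mm high; origin at the centre of its underside.
- scraper: Bystander: filler knife with a turned wooden handle lying on the table, 93 x 182 x 15 mm; origin under its middle.
- panel_b0: Bystander: another lacquered panel with a started inlay picture and no pockets, lying on the table at the right, 100 x 150 x 20 mm; origin at the centre of its underside.
Things that resemble listed ones, but are neither listed nor needed, are in the scene too. Leave any yellow look-alike of the weight alone.

How it is judged:
By the outcome, as a careful person would: the job done as asked, in the order asked, and still so for the second after the job is handed in, while the arm keeps its last pose, push and grip.
It also fails if it takes over 58 s, if anything falls off the work surface, if the arm or the gripper's body presses on something with over 40 N, if the wrist force passes 120 N, or if a joint passes its speed limit or range.

## Working session

There is one attempt and no reset: what is moved stays moved. The work goes in short steps, each a Python script; the robot and the scene stay as the last script left them, time stands still between calls to the robot, and variables do not carry over. Pictures are saved under pics/ and viewed, and the job is handed in when it is done.

```bash
mkdir -p pics; ls; python3 - <<'E'
from cell import manip
import cv2,numpy as np
print(manip.get_t())
for n in("scene","top"):
    d=manip.get_image(n);cv2.imwrite(f"pics/{n}0.png",d["img"])
    np.savez(f"{n}0.npz",**d)
    print(n,d["fx"],d["fy"],d["cx"],d["cy"],d["k1"]);print(np.round(d["camera_from_world"],4))
print(manip.get_ee_rot(),manip.get_t(), manip.hold_point_z)
E
```

```text
pics
0.0
scene 608.3075907474093 608.3075907474093 315.0859889978332 241.4813189296396 -0.18875051236819376
[[-0.7395 -0.673  -0.0099  0.3939]
 [ 0.4618 -0.518   0.72   -0.3629]
 [-0.4897  0.5279  0.6939 -1.2746]
 [ 0.      0.      0.      1.    ]]
top 472.58310371837996 472.58310371837996 321.65110815366745 238.14631360976279 0.011314692382075808
[[-5.4500e-02 -9.9850e-01 -1.1000e-03  5.9000e-03]
 [ 9.7730e-01 -5.3600e-02  2.0500e-01 -5.5200e-01]
 [-2.0480e-01  1.0100e-02  9.7880e-01 -1.4473e+00]
 [ 0.0000e+00  0.0000e+00  0.0000e+00  1.0000e+00]]
[[ 9.70635178e-01 -2.40556092e-01 -3.42273502e-04]
 [-2.40556298e-01 -9.70633262e-01 -1.93348433e-03]
 [ 1.32889389e-04  1.95904396e-03 -9.99998072e-01]] 0.1 0.0187
```

View pics/scene0.png

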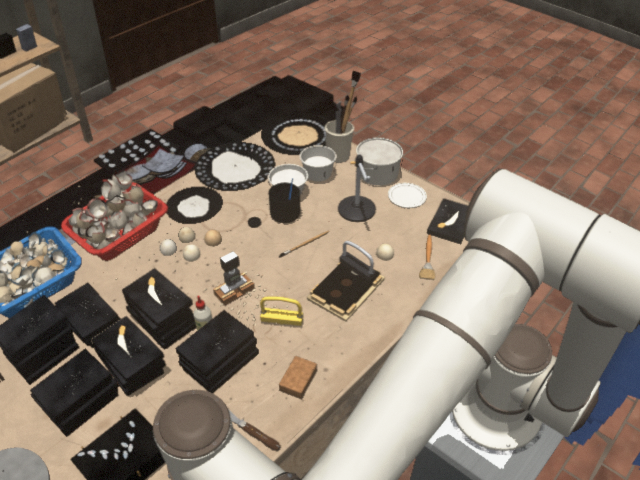

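View pics/top0.png

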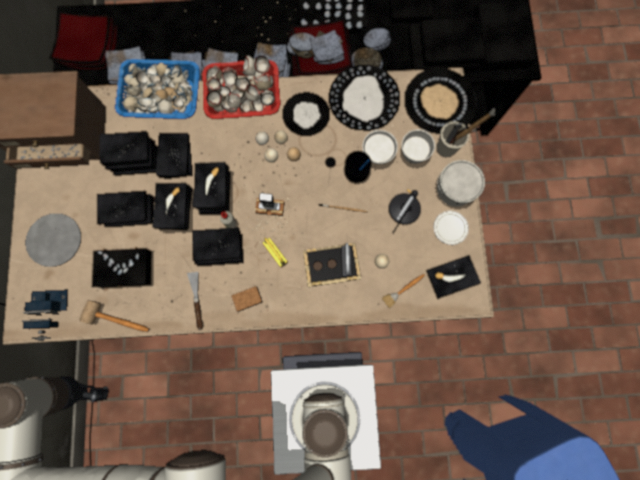

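The scene view shows the panel with the grey weight at about (350,275), the hook stand at (357,190), the gauge at (232,275) and the yellow look-alike at (282,310). In the top view they are at (332,265), (404,208), (269,205) and (275,252). I'll zoom in.

```bash
cat > h.py <<'E'
import numpy as np,cv2
def load(n): return dict(np.load(n+".npz"))
def ray(d,u,v):
    T=d["camera_from_world"];R=T[:3,:3];c=-R.T@T[:3,3]
    xd=(u-d["cx"])/d["fx"];yd=(v-d["cy"])/d["fy"];x,y=xd,yd
    for _ in range(30):
        s=1+d["k1"]*(x*x+y*y);x,y=xd/s,yd/s
    w=R.T@np.array([x,-y,-1]);return c,w/np.linalg.norm(w)
def onz(d,u,v,z):
    c,w=ray(d,u,v);return c+w*(z-c[2])/w[2]
def tri(d1,p1,d2,p2):
    A=np.zeros((3,3));b=np.zeros(3)
    rs=[ray(d1,*p1),ray(d2,*p2)]
    for c,w in rs:
        P=np.eye(3)-np.outer(w,w);A+=P;b+=P@c
    X=np.linalg.solve(A,b)
    return X,[np.linalg.norm(np.cross(X-c,w)) for c,w in rs]
def proj(d,X):
    T=d["camera_from_world"];p=T[:3,:3]@np.array(X)+T[:3,3]
    x,y=p[0]/-p[2],-p[1]/-p[2];s=1+d["k1"]*(x*x+y*y)
    return np.array([d["fx"]*x*s+d["cx"],d["fy"]*y*s+d["cy"]])
def crop(d,name,x0,y0,w,h,k):
    im=d["img"][y0:y0+h,x0:x0+w]
    cv2.imwrite(name,cv2.resize(im,None,fx=k,fy=k,interpolation=cv2.INTER_CUBIC))
E
python3 - <<'E'
from h import *
s,t=load("scene0"),load("top0")
crop(s,"pics/s_panel.png",300,230,100,100,6)
crop(s,"pics/s_hook.png",320,140,90,90,6)
crop(s,"pics/s_gauge.png",195,240,90,75,8)
crop(t,"pics/t_panel.png",295,230,80,65,10)
crop(t,"pics/t_hook.png",370,170,70,70,8)
crop(t,"pics/t_gauge.png",245,185,50,40,12)
E
```

```text
(no output)
```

View pics/s_panel.png

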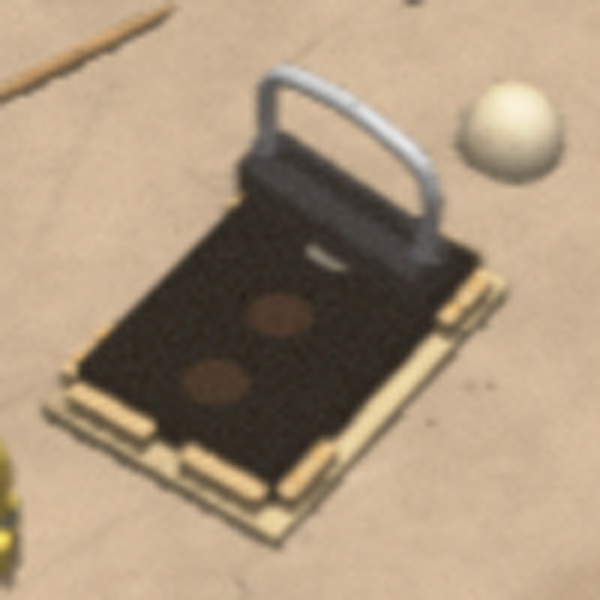

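View pics/s_hook.png

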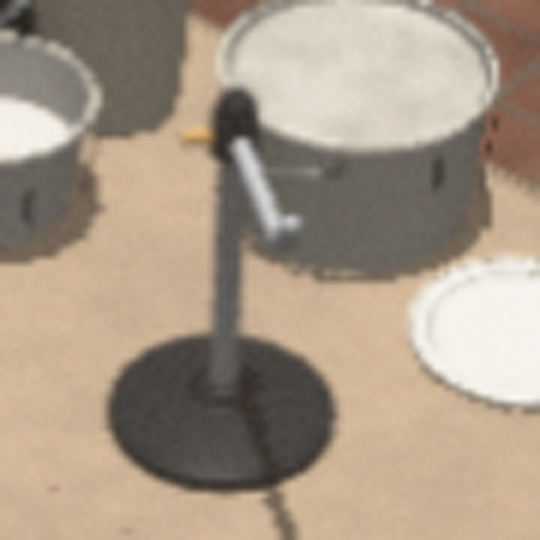

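View pics/s_gauge.png

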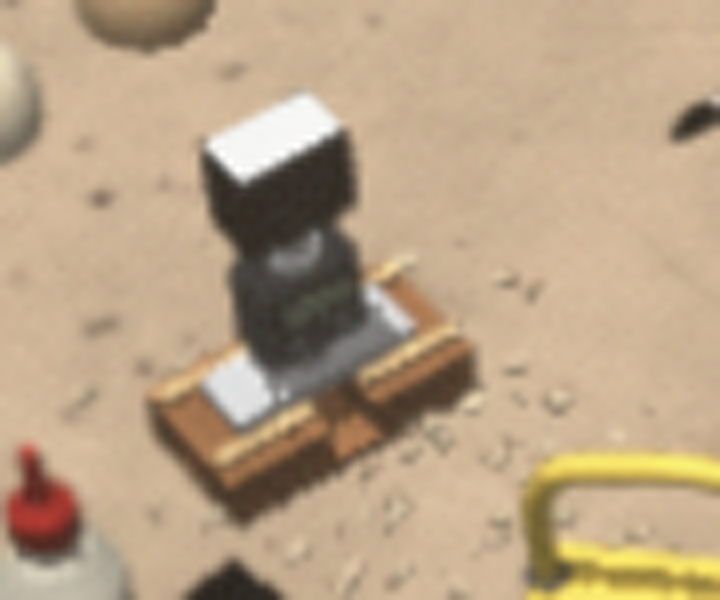

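View pics/t_panel.png

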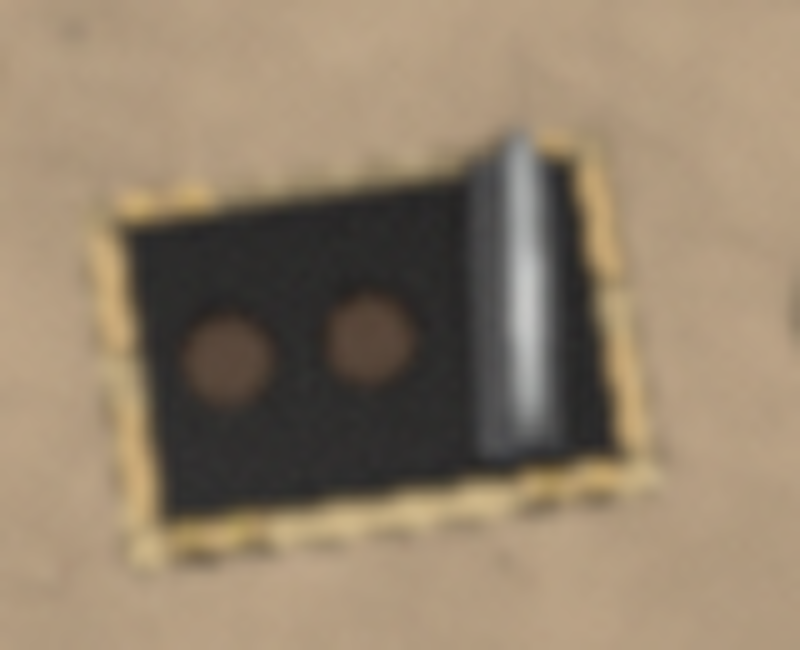

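View pics/t_hook.png

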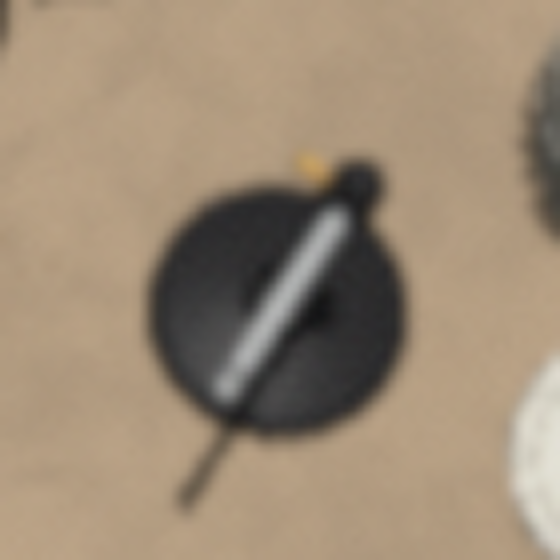

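View pics/t_gauge.png

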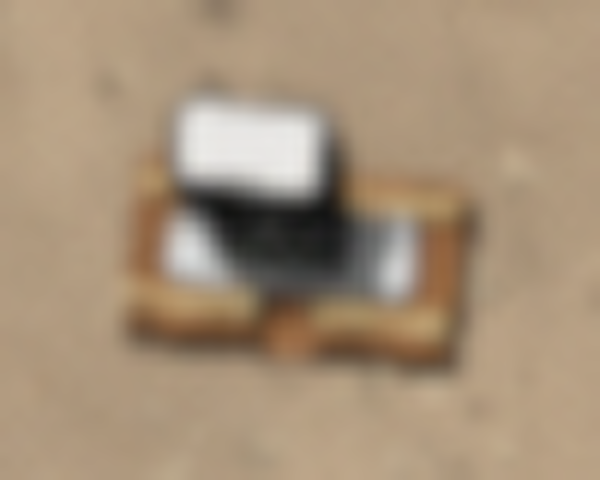

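```bash
cat > m.py <<'E'
from h import *
s,t=load("scene0"),load("top0")
def P(d,c,x0,y0,k,z): return onz(d,x0+(c[0]+.5)/k-.5,y0+(c[1]+.5)/k-.5,z)
def blobs(d,box,lo,hi,minA=15):
    x0,y0,w,h=box
    k=4
    im=cv2.resize(d["img"][y0:y0+h,x0:x0+w],None,fx=k,fy=k,interpolation=cv2.INTER_CUBIC)
    hsv=cv2.cvtColor(im,cv2.COLOR_BGR2HSV)
    m=cv2.inRange(hsv,lo,hi);n,l,st,c=cv2.connectedComponentsWithStats(m)
    return [(x0+(c[i][0]+.5)/k-.5,y0+(c[i][1]+.5)/k-.5,st[i][4]/k/k) for i in range(1,n) if st[i][4]/k/k>minA],im,m
def show(n,d,box):
    hsv=cv2.cvtColor(d["img"],cv2.COLOR_BGR2HSV)
if __name__=="__main__":
    for nm,d,box,pts in(("t",t,(295,230,80,65),[(318,266),(332,264)]),("s",s,(300,230,100,100),[(336,293),(346,282)])):
        for p in pts: print(nm,cv2.cvtColor(d["img"],cv2.COLOR_BGR2HSV)[p[1],p[0]])
    print("panel corners top",*[np.round(P(t,c,295,230,10,.03),4) for c in[(130,232),(165,520),(618,458),(578,155)]])
    print("panel corners sc",*[np.round(P(s,c,300,230,6,.03),4) for c in[(78,372),(275,492),(482,258)]])
    print("board corners top",*[np.round(P(t,c,295,230,10,.01),4) for c in[(92,215),(140,565),(655,480),(592,130)]])
    print("board corners sc",*[np.round(P(s,c,300,230,6,.01),4) for c in[(45,405),(278,538),(505,285)]])
    print("foot", P(t,(278,310),370,170,8,.01),P(s,(221,411),320,140,6,.01))
    print("post top",P(t,(357,185),370,170,8,.19),P(s,(237,100),320,140,6,.19))
    print("hooktip",P(t,(228,388),370,170,8,.19),P(s,(290,222),320,140,6,.19))
    print("hook root",P(t,(340,215),370,170,8,.1745),P(s,(240,145),320,140,6,.1745))
    print("grip top T",*[np.round(P(t,c,245,185,12,.102),4) for c in[(178,98),(327,110),(318,202),(178,188)]])
    print("grip top S",*[np.round(P(s,c,195,240,8,.102),4) for c in[(205,148),(307,92),(350,130),(243,183)]])
    print("rest T",*[np.round(P(t,c,245,185,12,.022),4) for c in[(135,165),(472,205),(460,345),(125,315)]])
    print("bow top T",*[np.round(P(t,c,295,230,10,.117),4) for c in[(520,135),(535,430)]])
E
python3 m.py
```

```text
t [13 88 90]
t [13 88 90]
s [ 13 113  79]
s [ 12 114  76]
panel corners top [0.5117 0.0234 0.03  ] [0.4182 0.0168 0.03  ] [ 0.4301 -0.1284  0.03  ] [ 0.529  -0.1224  0.03  ]
panel corners sc [0.5106 0.0328 0.03  ] [0.4097 0.0276 0.03  ] [ 0.4268 -0.1271  0.03  ]
board corners top [0.5216 0.036  0.01  ] [0.4065 0.0259 0.01  ] [ 0.4248 -0.1414  0.01  ] [ 0.5409 -0.129   0.01  ]
board corners sc [0.5206 0.0424 0.01  ] [0.4038 0.0319 0.01  ] [ 0.4204 -0.1369  0.01  ]
foot [ 0.6476067  -0.30493736  0.01      ] [ 0.6434408  -0.29786266  0.01      ]
post top [ 0.64574439 -0.30328631  0.19      ] [ 0.64511183 -0.30110852  0.19      ]
hooktip [ 0.57135822 -0.24901952  0.19      ] [ 0.57224322 -0.24758699  0.19      ]
hook root [ 0.6391308  -0.29927012  0.1745    ] [ 0.63565981 -0.29254587  0.1745    ]
grip top T [0.6989 0.1641 0.102 ] [0.6935 0.1251 0.102 ] [0.6685 0.1283 0.102 ] [0.6743 0.1648 0.102 ]
grip top S [0.7072 0.1493 0.102 ] [0.7018 0.1122 0.102 ] [0.6798 0.1145 0.102 ] [0.6874 0.1514 0.102 ]
rest T [0.7057 0.1862 0.022 ] [0.6892 0.0936 0.022 ] [0.6495 0.0984 0.022 ] [0.663 0.19  0.022]
bow top T [ 0.5196 -0.0986  0.117 ] [ 0.4291 -0.0972  0.117 ]
```

```bash
python3 - <<'E'
from m import *
def pk(d,box,lo,hi,mA=10):
    b,im,m=blobs(d,box,lo,hi,mA);return b
bt=pk(t,(305,250,45,25),(6,60,60),(22,140,120));bs=pk(s,(325,270,40,35),(6,70,55),(22,170,110))
print(bt,bs)
for b,d in((bt,t),(bs,s)):
    for x in b: print(np.round(onz(d,x[0],x[1],.027),4))
# grip white top
bt=pk(t,(250,188,30,18),(0,0,195),(180,40,255));bs=pk(s,(215,245,30,22),(0,0,195),(180,40,255))
print(bt,bs); print(tri(t,bt[0][:2],s,bs[0][:2]))
for z in (.12,.124):print(onz(t,*bt[0][:2],z),onz(s,*bs[0][:2],z))
g=lambda c,x0,y0,k:(x0+(c[0]+.5)/k-.5,y0+(c[1]+.5)/k-.5)
for a,b in(((228,388),(290,222)),((357,185),(237,100))):
    print(tri(t,g(a,370,170,8),s,g(b,320,140,6)))
# bow ends: outer corners of bow upper
for z in(.105,.108,.111): print(z,P(t,(520,135),295,230,10,z),P(s,(283,70),300,230,6,z),P(t,(528,430),295,230,10,.1),P(s,(425,165),300,230,6,.1))
E
```

```text
[(np.float64(311.6394462279294), np.float64(257.52427768860355), np.float64(38.9375)), (np.float64(331.4594254032258), np.float64(263.57484879032256), np.float64(62.0)), (np.float64(317.2901960784314), np.float64(265.7095588235294), np.float64(63.75))] [(np.float64(346.1589861751152), np.float64(282.11290322580646), np.float64(81.375)), (np.float64(335.39772727272725), np.float64(293.28337508947743), np.float64(87.3125)), (np.float64(357.5325), np.float64(298.695), np.float64(18.75)), (np.float64(328.964552238806), np.float64(302.46735074626866), np.float64(16.75))]
[0.4959 0.0111 0.027 ]
[ 0.4728 -0.0515  0.027 ]
[ 0.4684 -0.0057  0.027 ]
[ 0.4712 -0.0479  0.027 ]
[ 0.467  -0.0022  0.027 ]
[ 0.4155 -0.0247  0.027 ]
[0.4593 0.0304 0.027 ]
[(np.float64(265.21201366982126), np.float64(196.54192954784438), np.float64(59.4375))] [(np.float64(228.6790809555408), np.float64(256.2804412740544), np.float64(94.1875))]
(array([0.67878925, 0.14380922, 0.12316318]), [np.float64(2.0968821569422675e-05), np.float64(2.0968821569342668e-05)])
[0.67975018 0.14414041 0.12      ] [0.68141192 0.14194952 0.12      ]
[0.67851218 0.14370577 0.124     ] [0.67812235 0.14431148 0.124     ]
(array([ 0.57222988, -0.24880945,  0.18910864]), [np.float64(0.0007454622773064198), np.float64(0.000745462277306484)])
(array([ 0.646669  , -0.3036174 ,  0.18781235]), [np.float64(0.0003032928917240078), np.float64(0.0003032928917239126)])
0.105 [ 0.52195453 -0.09933692  0.105     ] [ 0.51401881 -0.0976011   0.105     ] [ 0.43144086 -0.09609959  0.1       ] [ 0.43873954 -0.09756765  0.1       ]
0.108 [ 0.52136808 -0.09914677  0.108     ] [ 0.51206779 -0.09516711  0.108     ] [ 0.43144086 -0.09609959  0.1       ] [ 0.43873954 -0.09756765  0.1       ]
0.111 [ 0.52078163 -0.09895662  0.111     ] [ 0.51011677 -0.09273312  0.111     ] [ 0.43144086 -0.09609959  0.1       ] [ 0.43873954 -0.09756765  0.1       ]
```

```bash
python3 - <<'E'
from m import *
def line(d,box,lo,hi,k=4):
    b,im,m=blobs(d,box,lo,hi,3)
    n,l,st,c=cv2.connectedComponentsWithStats(m);i=1+np.argmax(st[1:,4])
    ys,xs=np.nonzero(l==i)
    return box[0]+(xs+.5)/k-.5,box[1]+(ys+.5)/k-.5
x,y=line(t,(338,240,20,40),(80,0,110),(130,80,255))
print(len(x),x.min(),x.max(),y.min(),y.max())
W=np.array([onz(t,a,b,.110)[:2] for a,b in zip(x,y)])
vx,vy,cx,cy=cv2.fitLine(W.astype(np.float32),cv2.DIST_L2,0,.01,.01).ravel();print(np.degrees(np.arctan(vy/vx)),cx,cy,W[:,0].min(),W[:,0].max())
x,y=line(s,(335,235,50,40),(80,0,90),(130,80,255))
W=np.array([onz(s,a,b,.109)[:2] for a,b in zip(x,y)])
vx,vy,cx,cy=cv2.fitLine(W.astype(np.float32),cv2.DIST_L2,0,.01,.01).ravel();print(len(x),np.degrees(np.arctan(vy/vx)),cx,cy,W[:,0].min(),W[:,0].max(),x.min(),x.max(),y.min(),y.max())
# bar top edge corners, z=.055
print([np.round(P(s,c,300,230,6,.055),4) for c in((242,165),(412,278),(450,255))],[np.round(P(t,c,295,230,10,.055),4) for c in((472,180),(487,460))])
# foot circle
for z in(.0,.01):print(P(s,(221,413),320,140,6,z))
E
```

```text
103 345.125 348.375 253.125 256.875
6.7650666 0.48397717 -0.096469834 0.4781547352129307 0.48992349486096826
66 -11.366991 0.4628853 -0.09548818 0.4570236191896073 0.468824283426299 360.375 363.875 249.125 251.625
[array([ 0.5222, -0.0826,  0.055 ]), array([ 0.4281, -0.0796,  0.055 ]), array([ 0.4245, -0.1001,  0.055 ])] [array([ 0.518 , -0.0863,  0.055 ]), array([ 0.4286, -0.0854,  0.055 ])]
[ 0.64960127 -0.30591879  0.        ]
[ 0.64251248 -0.29673445  0.01      ]
```

```bash
python3 - <<'E'
from m import *
g=cv2.cvtColor(t["img"],cv2.COLOR_BGR2GRAY).astype(float)
pts=[]
for v in range(247,272):
    r=g[v,343:353]; w=np.clip(r-85,0,None); w[np.argmax(w)+3:]=0
    u=343+(w*np.arange(10)).sum()/w.sum(); pts.append(onz(t,u,v,.110)[:2]); 
pts=np.array(pts);p=np.polyfit(pts[:,0],pts[:,1],1);print(np.degrees(np.arctan(p[0])),np.polyval(p,.476),np.round(pts[::6],4))
g=cv2.cvtColor(s["img"],cv2.COLOR_BGR2GRAY).astype(float)
pts=[]
for u in range(350,369):
    v0={350:242,368:253}; vc=int(round(242+(u-350)*11/18)); r=g[vc-6:vc+5,u]; pk=np.argmax(r);print(u,vc-6+pk,int(r[pk]),end=' ')
    sl=r[max(0,pk-2):pk+3];w=np.clip(sl-130,0,None);vv=vc-6+max(0,pk-2)+(w*np.arange(len(sl))).sum()/w.sum()
    pts.append((u,vv))
print()
# bow z varies: crown .111 at middle, plane solve: weight plane x from bar; use z=.108
W=np.array([onz(s,a,b,.110)[:2] for a,b in pts]);p=np.polyfit(W[:,0],W[:,1],1);print(np.degrees(np.arctan(p[0])),np.polyval(p,.476),np.round(W[::4],4))
E
```

```text
-2.154898973840883 -0.09756434292934604 [[ 0.5087 -0.0985]
 [ 0.4901 -0.0981]
 [ 0.4715 -0.0975]
 [ 0.4531 -0.0968]
 [ 0.4348 -0.096 ]]
350 242 211 351 242 205 352 243 210 353 243 205 354 244 210 355 244 206 356 245 211 357 246 212 358 246 211 359 247 199 360 248 220 361 249 222 362 249 222 363 250 225 364 251 224 365 252 223 366 253 225 367 253 224 368 254 225 
-4.6532099887374665 -0.09745173751661049 [[ 0.5036 -0.0975]
 [ 0.4919 -0.0988]
 [ 0.4798 -0.0995]
 [ 0.4656 -0.0975]
 [ 0.4506 -0.0944]]
```

```bash
cat > r.py <<'E'
from h import *
from cell import manip
H=manip.hold_point_z
def Rd(a):
    a=np.radians(a);y=np.array([np.cos(a),np.sin(a),0]);z=np.array([0,0,-1.]);return np.c_[np.cross(y,z),y,z]
def snap(tag):
    for n in("scene","top"):
        d=manip.get_image(n);np.savez(f"{n}_{tag}.npz",**d);cv2.imwrite(f"pics/{n}_{tag}.png",d["img"])
def tcp(p): return np.array([p[0],p[1],p[2]-H])
b=lambda a:np.array([np.cos(np.radians(a)),np.sin(np.radians(a)),0])
C=np.array([.476,-.0975,.111]); wy=-2.
G=C-.027*b(wy)-[0,0,.004]
post=np.array([.6463,-.3025,0]); sx=b(-35.9); sy=b(54.1)
seat=post-.055*sx+[0,0,.1745]
E
python3 - <<'E'
from r import *
for a in(88,-92):
    print("grasp",a,manip.inverse_kinematics(tcp(G+[0,0,.06]),Rd(a)))
for a in(144.1,-35.9): print("hook",a,manip.inverse_kinematics(tcp(seat-.027*sy+[0,0,.05]),Rd(a)))
for a in(-9,171): print("gauge",a,manip.inverse_kinematics(tcp([.6795,.1435,.19]),Rd(a)))
for a in(-84,96): print("inlay",a,manip.inverse_kinematics(tcp([.476,-.0955,.15]),Rd(a)))
print(manip.get_t(),G,seat)
E
```

```text
grasp 88 [ 0.14355064  0.18888679 -0.50407162  0.         -0.87783792 -1.74925355]
grasp -92 [ 0.14355064  0.18888679 -0.50407162  0.         -0.87783792  1.3923391 ]
hook 144.1 [-0.21593156  0.45215614  0.04964533  0.         -1.16828552 -0.41064164]
hook -35.9 [-0.21593156  0.45215614  0.04964533  0.         -1.16828552  2.73095101]
gauge -9 [ 0.44030479  0.54347489  0.11537448  0.         -1.14269592  2.54420824]
gauge 171 [ 0.44030479  0.54347489  0.11537448  0.         -1.14269592 -0.59738442]
inlay -84 [ 0.13740706  0.25339016 -0.46766114  0.         -0.84974503  1.53810902]
inlay 96 [ 0.13740706  0.25339016 -0.46766114  0.         -0.84974503 -1.60348363]
0.1 [ 0.44901645 -0.09655771  0.107     ] [ 0.60174771 -0.27024952  0.1745    ]
```

```bash
python3 - <<'E'
from r import *
manip.reach(tcp(G+[0,0,.06]),Rd(88))
print(manip.get_t(),manip.get_position(),manip.get_width(),manip.get_force())
snap("a")
s=load("scene_a");t=load("top_a")
print(proj(s,manip.get_position()),proj(t,manip.get_position()))
p=proj(s,manip.get_position()).astype(int);crop(s,"pics/a1.png",p[0]-60,p[1]-45,120,90,6)
p=proj(t,manip.get_position()).astype(int);crop(t,"pics/a2.png",p[0]-50,p[1]-40,100,80,6)
E
```

```text
2.8083 [ 0.44943383 -0.09604775  0.14838514] 0.08562198049233019 [ 0.69668714  0.69006235 -0.9198745 ]
[367.62659795 241.00329737] [347.7992136  264.34219427]
```

View pics/a1.png

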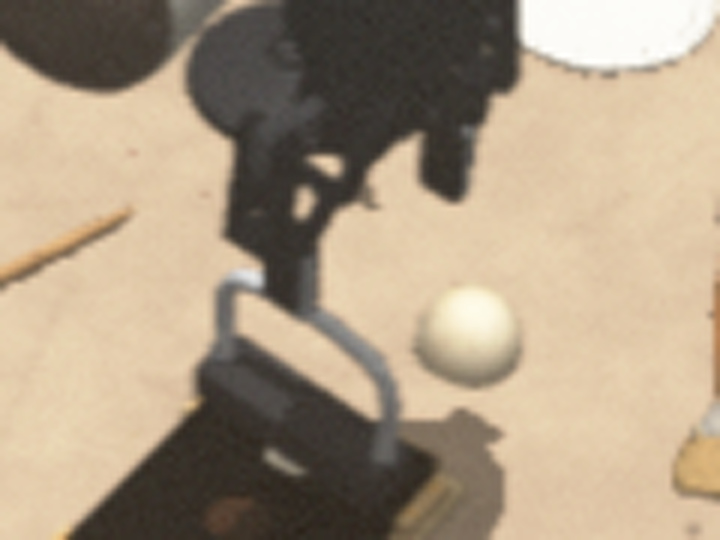

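View pics/a2.png

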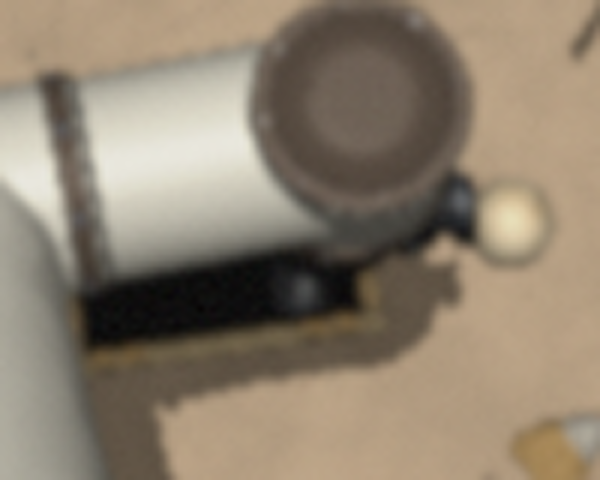

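```bash
python3 - <<'E'
from r import *
hit=manip.move_l(tcp(G),rate=.1,force_limit=8)
f0=np.array(manip.get_force());print(hit,manip.get_position(),f0)
manip.clamp();print(manip.get_width(),manip.get_force(),manip.get_t())
snap("b")
s=load("scene_b");crop(s,"pics/b1.png",305,195,120,100,6)
E
```

```text
False [ 0.4495175  -0.09650811  0.08865516] [-0.09211538  0.55765299  0.53301279]
0.0065859893567304425 [-0.47068856 -0.32894425  2.72898368] 4.3583
```

View pics/b1.png

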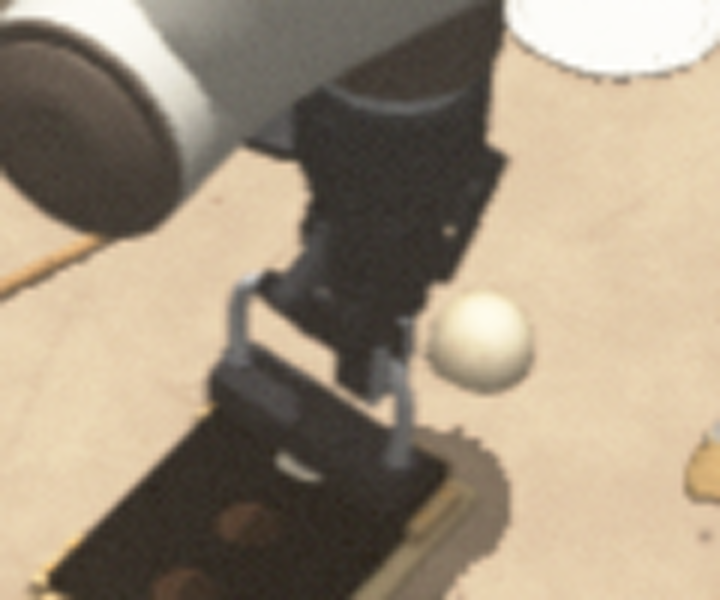

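```bash
python3 - <<'E'
from r import *
manip.move_l(tcp(G+[0,0,.035]),rate=.1)
print(manip.get_width(),manip.get_force(),manip.get_torque(),manip.get_t())
manip.move_l(tcp(G+[0,0,.125]),rate=.18)
print(manip.get_width(),manip.get_force(),manip.get_t(),manip.get_position())
snap("c")
s=load("scene_c");crop(s,"pics/c1.png",290,170,130,110,6)
s=load("top_c");crop(s,"pics/c2.png",290,200,100,100,6)
E
```

```text
0.006832770111644923 [-0.69052128 -0.52271141 -5.75624347] [ 0.02052304  0.17389509 -0.0102273 ] 4.9583
0.0071981452159281005 [ 0.19425756 -0.661877   -4.6838453 ] 5.6083 [ 0.44761738 -0.09641802  0.21156429]
```

View pics/c1.png

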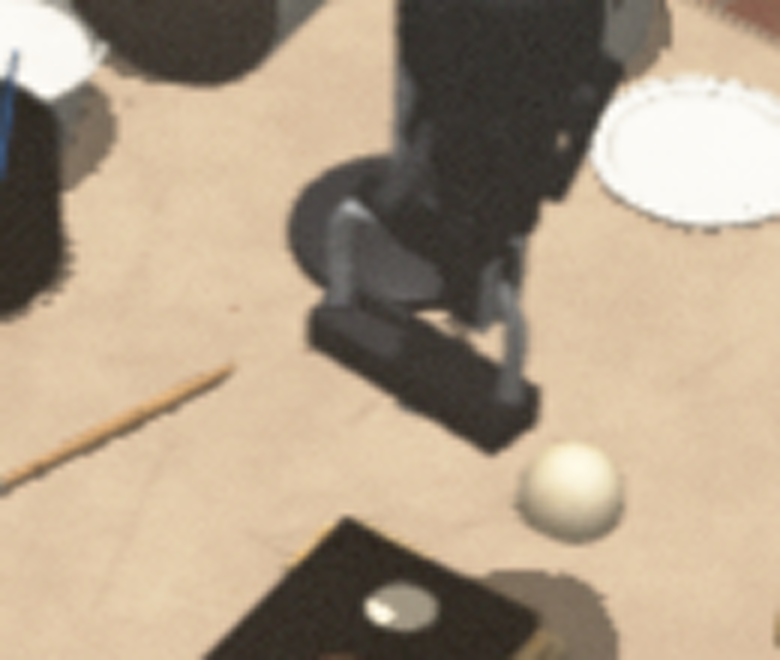

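View pics/c2.png

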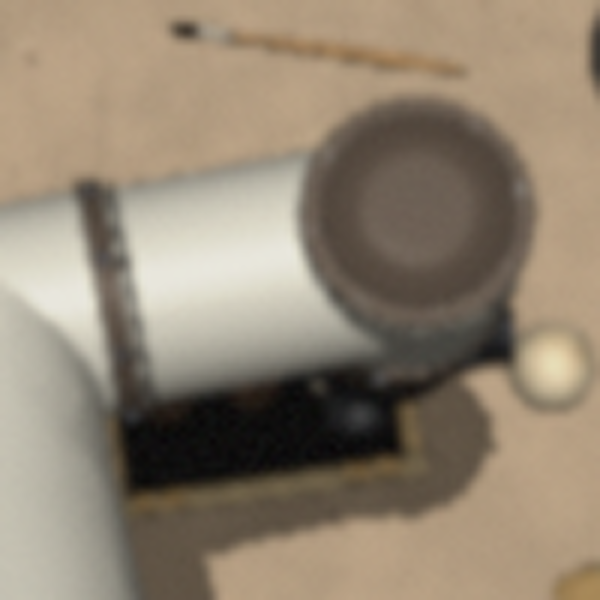

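```bash
python3 - <<'E'
from r import *
off=-.027*sy-[0,0,.004]
bc=seat+[0,0,.0045+.042]
manip.reach(tcp(bc-.085*sx+off),Rd(144.1))
manip.sleep(.3)
print(manip.get_t(),manip.get_position(),tcp(bc-.085*sx+off),manip.get_width(),manip.get_force())
snap("d")
s=load("scene_d");crop(s,"pics/d1.png",310,110,130,110,6)
s=load("top_d");crop(s,"pics/d2.png",340,150,100,100,6)
E
```

```text
7.175 [ 0.51709886 -0.24189034  0.1985801 ] [ 0.51706212 -0.24227899  0.1983    ] 0.007202572784191131 [ 0.20851228  0.01883095 -5.04527714]
```

View pics/d1.png

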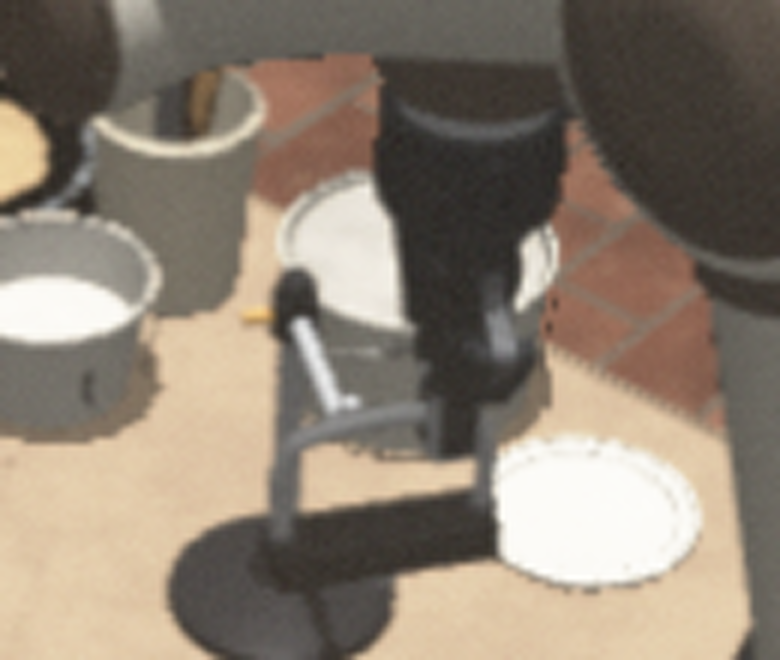

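View pics/d2.png

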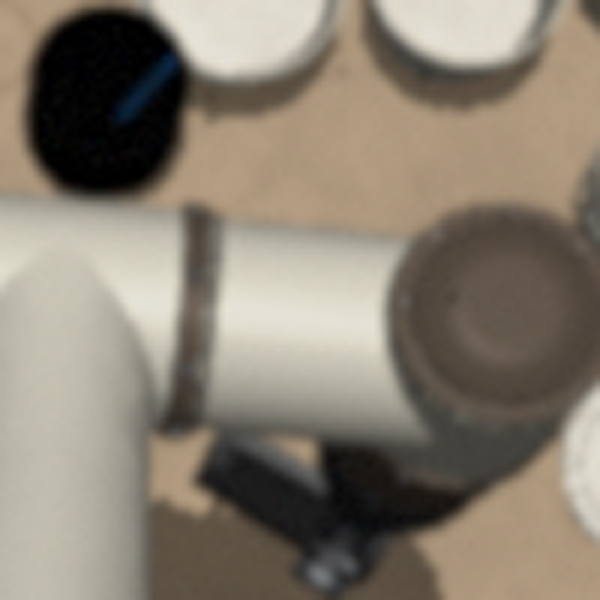

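```bash
python3 - <<'E'
from r import *
s=load("scene_d")
p=np.array([0.51709886,-0.24189034,0.1985801+H]); cr=p+.027*sy+[0,0,.004]
f=lambda X:((proj(s,X)-[310,110]+.5)*6-.5).round()
for y,z in((0,84),(46,70),(-46,70),(46,28),(-46,28),(50,8),(-50,8)): print(y,z,f(cr+sy*y*1e-3+[0,0,(z-84)*1e-3]))
print("tip",f(post-.0915*sx+[0,0,.1945]))
E
```

```text
0 84 [386. 412.]
46 70 [277. 453.]
-46 70 [491. 424.]
46 28 [274. 531.]
-46 28 [483. 502.]
50 8 [263. 569.]
-50 8 [489. 537.]
tip [352. 392.]
```

```bash
python3 - <<'E'
from r import *
off=-.027*sy-[0,0,.004]
bc=seat+[0,0,.0045+.042]
h=manip.move_l(tcp(bc+off),rate=.1,force_limit=10); print(h,manip.get_position(),manip.get_t())
if not h:
    h=manip.move_l(tcp(bc+off-[0,0,.03]),rate=.08,force_limit=10);print(h)
    manip.sleep(.2);f0=manip.get_force()
    h=manip.move_l(tcp(bc+off-[0,0,.047]),rate=.02,force_limit=3.0)
    print(h,manip.get_position(),tcp(bc+off-[0,0,.042]),f0,manip.get_force(),manip.get_t(),manip.get_width())
snap("e")
s=load("scene_e");crop(s,"pics/e1.png",310,110,130,110,6)
s=load("top_e");crop(s,"pics/e2.png",340,150,100,100,6)
E
```

```text
False [ 0.58544258 -0.29186362  0.19816452] 8.275
False
True [ 0.58576409 -0.29204167  0.15596168] [ 0.58591566 -0.29212064  0.1563    ] [ 0.05613934 -0.15017441 -4.8651404 ] [-0.35241067 -0.64016818  3.69435268] 9.6083 0.006608421267745587
```

View pics/e1.png

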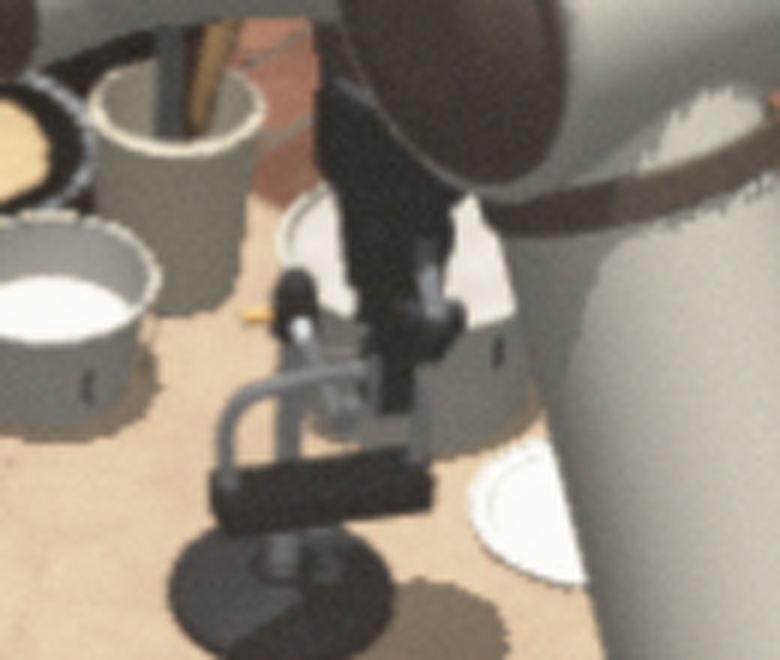

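```bash
python3 - <<'E'
from r import *
p=np.array(manip.get_position())
manip.release();print(manip.get_force(),manip.get_t())
h=manip.move_l(p+[0,0,.10],rate=.12,force_limit=15);print(h,manip.get_position(),manip.get_force(),manip.get_t())
snap("f")
s=load("scene_f");crop(s,"pics/f1.png",310,110,130,110,6)
E
```

```text
[-0.37267371 -0.08273678  0.23714267] 10.4417
False [ 0.58525824 -0.29181234  0.25480947] [ 0.64095186 -0.73129942  0.08876716] 11.4417
```

View pics/f1.png

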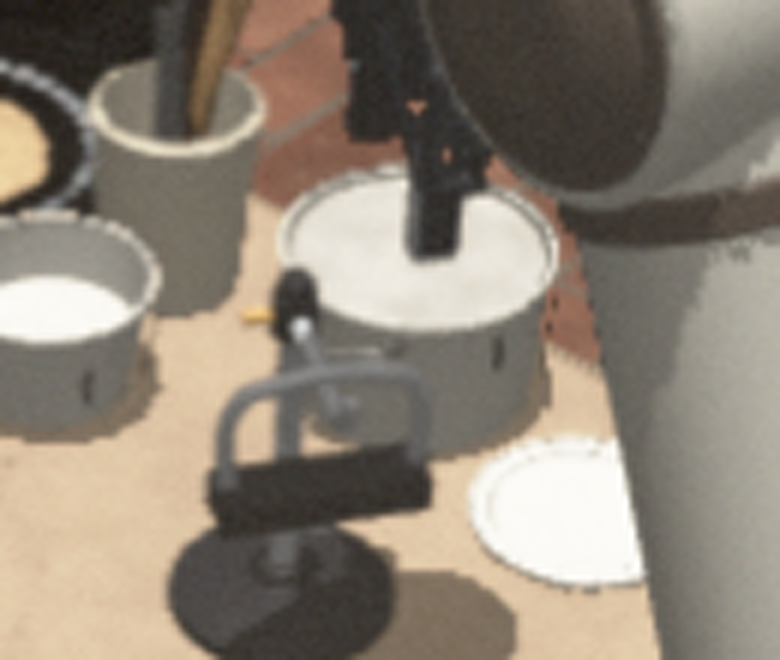

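The weight hangs on the hook: in the crop, the bow crosses the hook rod at (335,375) with the bar level. Next is the gauge.

```bash
python3 - <<'E'
from r import *
g=np.array([.6795,.1435,0])
manip.reach(tcp(g+[0,0,.185]),Rd(171))
print(manip.get_position(),manip.get_t())
snap("g")
s=load("scene_g");crop(s,"pics/g1.png",180,210,120,90,6)
crop(s,"pics/g3.png",300,230,100,100,6)
s=load("top_g");crop(s,"pics/g2.png",295,225,80,70,9)
E
```

```text
[0.67978817 0.14228882 0.1667625 ] 13.2083
```

View pics/g1.png

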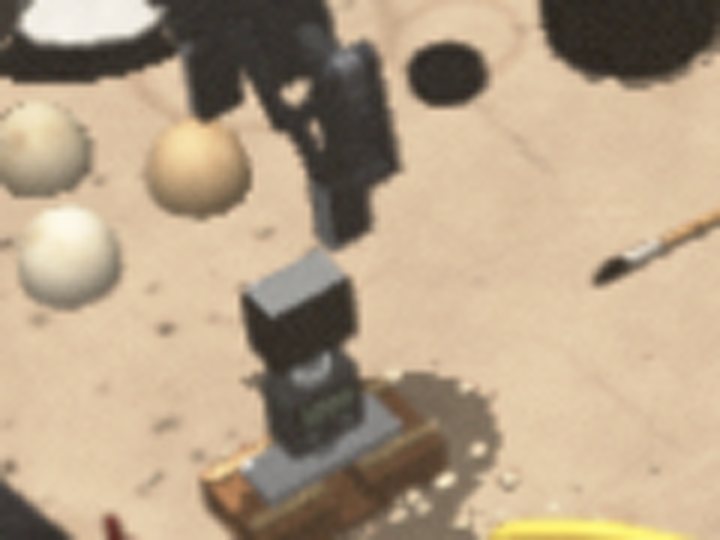

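View pics/g3.png

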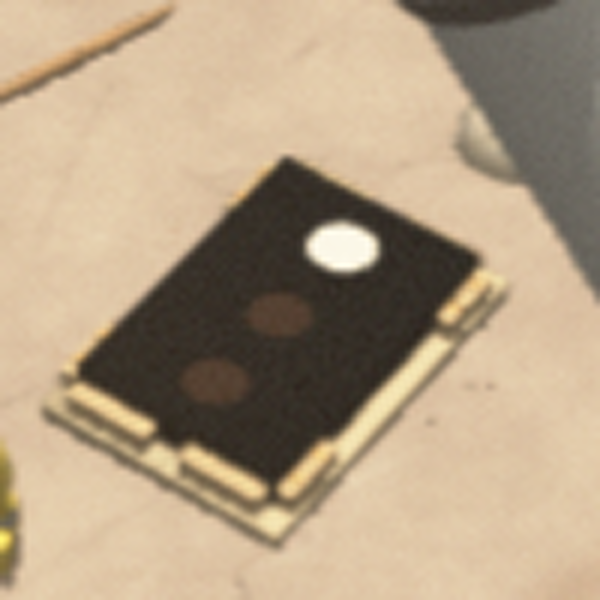

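View pics/g2.png

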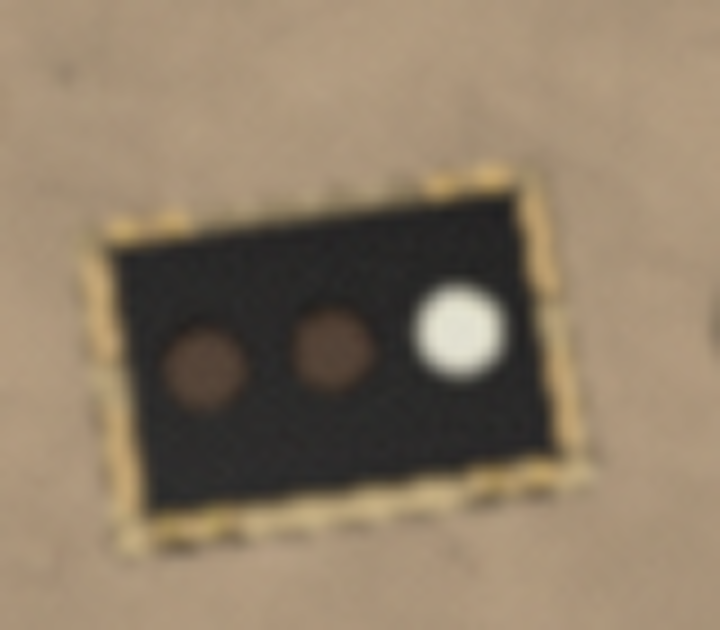

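Both views show a clean panel with the bright inlay, at crop (342,247) in scene and (460,331) in top. The open fingers are above the gauge. I'll measure the inlay, then grasp the gauge.

```bash
python3 - <<'E'
from r import *
import m
s,t=load("scene_g"),load("top_g")
bs,_,_=m.blobs(s,(345,260,25,22),(0,0,150),(180,90,255));bt,_,_=m.blobs(t,(335,252,22,20),(0,0,130),(180,60,255))
print(bs,bt)
for x in bs: print("S",onz(s,*x[:2],.027))
for x in bt: print("T",onz(t,*x[:2],.027))
print("tri",tri(s,bs[0][:2],t,bt[0][:2]))
c=lambda d,p,x0,y0,k,z:np.round(onz(d,x0+(p[0]+.5)/k-.5,y0+(p[1]+.5)/k-.5,z),4)
print("S corners",*[c(s,p,300,230,6,.03) for p in((78,375),(275,490),(482,258),(287,157))])
print("T corners",*[c(t,p,295,225,9,.03) for p in((115,250),(145,515),(557,460),(520,195))])
g=np.array([.6795,.1435,0])
h=manip.move_l(tcp(g+[0,0,.1055]),Rd(171),rate=.1,force_limit=6);print(h,manip.get_position(),manip.get_force())
if not h:
    manip.clamp();print(manip.get_width(),manip.get_force(),manip.get_torque(),manip.get_t())
snap("i");s=load("scene_i");crop(s,"pics/i1.png",180,210,120,90,6)
E
```

```text
[(np.float64(364.60574644549763), np.float64(261.89751184834125), np.float64(52.75)), (np.float64(356.61553945249597), np.float64(270.7457729468599), np.float64(77.625))] [(np.float64(345.5964285714286), np.float64(261.3169642857143), np.float64(70.0))]
S [ 0.48107363 -0.13295693  0.027     ]
S [ 0.47653382 -0.09517194  0.027     ]
T [ 0.47761554 -0.09730558  0.027     ]
tri (array([ 0.46494046, -0.09858537,  0.06681939]), [np.float64(0.007371626040810352), np.float64(0.007371626040810449)])
S corners [0.5095 0.034  0.03  ] [0.4104 0.0268 0.03  ] [ 0.4268 -0.1271  0.03  ] [ 0.5266 -0.1182  0.03  ]
T corners [0.5131 0.0241 0.03  ] [0.4176 0.0181 0.03  ] [ 0.4291 -0.1287  0.03  ] [ 0.5252 -0.1221  0.03  ]
False [0.6801202  0.14364156 0.0876349 ] [0.53558878 0.26916514 0.06515572]
0.025165878205185524 [-1.07621704 -0.30315933  0.80351831] [0.04517655 0.23213795 0.03066558] 14.825
```

View pics/i1.png

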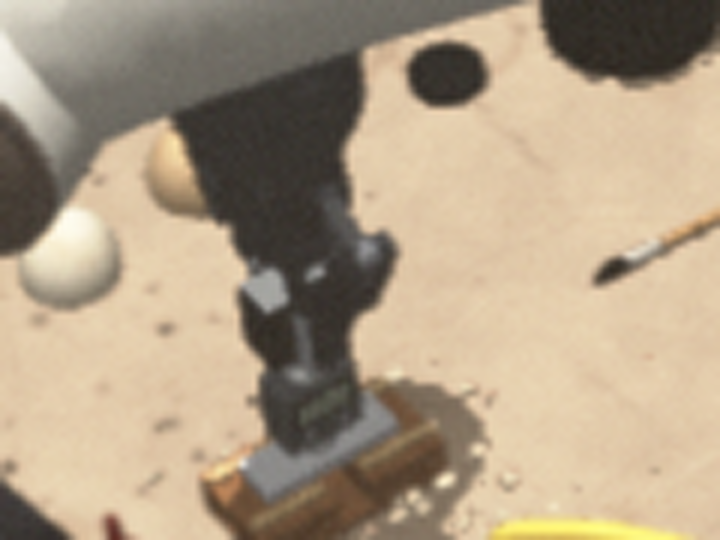

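```bash
python3 - <<'E'
from r import *
p=np.array(manip.get_position())
manip.move_l(p+[0,0,.03],rate=.08)
print(manip.get_force(),manip.get_torque(),manip.get_width())
manip.move_l(p+[0,0,.115],rate=.2)
I=np.array([.4771,-.0962,0])
manip.reach(tcp(I+[0,0,.205]),Rd(96));
h=manip.move_l(tcp(I+[0,0,.155]),Rd(96),rate=.12,force_limit=8)
manip.sleep(.4)
print(h,manip.get_position(),manip.get_ee_rot().round(4),manip.get_force(),manip.get_torque(),manip.get_t(),manip.get_width())
snap("j");s=load("scene_j");crop(s,"pics/j1.png",305,185,110,120,5)
crop(load("top_j"),"pics/j2.png",295,215,90,80,7)
E
```

```text
[ 0.5043904  -0.11759566 -1.54893437] [ 0.01442729  0.04904888 -0.03712054] 0.025388257386018926
False [ 0.47729898 -0.09622511  0.13673145] [[-9.945e-01 -1.045e-01  9.000e-04]
 [-1.045e-01  9.945e-01  1.000e-04]
 [-1.000e-03 -0.000e+00 -1.000e+00]] [-0.59769891  0.3912354  -2.20241915] [-0.00498007  0.05694916  0.04116144] 18.1917 0.025334231367228312
```

View pics/j1.png

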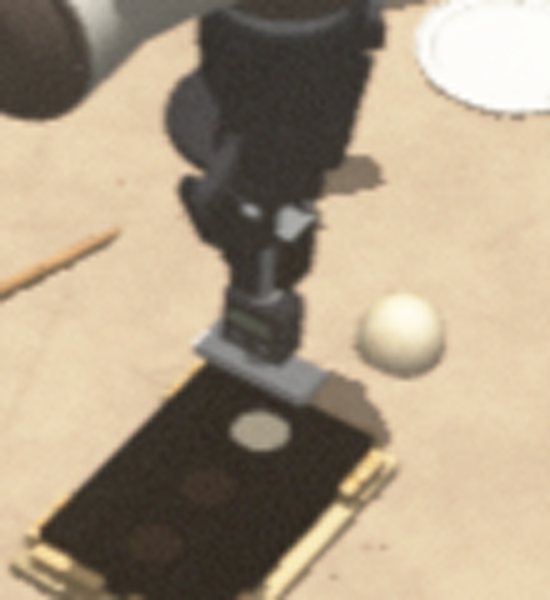

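View pics/j2.png

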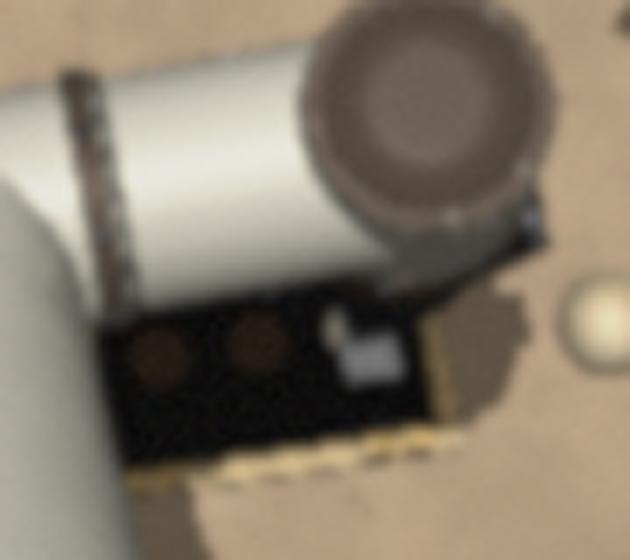

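```bash
python3 - <<'E'
from r import *
s,t=load("scene_j"),load("top_j")
o=np.array([.4773,-.0962,.068]); gx=b(96);gy=b(6)
fs=lambda X:((proj(s,X)-[305,185]+.5)*5-.5).round(1)
ft=lambda X:((proj(t,X)-[295,215]+.5)*7-.5).round(1)
for z in(0,.008):
  for y in(33,-33):
    for x in(12,-12):
        X=o+gx*x*1e-3+gy*y*1e-3+[0,0,z]; print(z,y,x,fs(X),ft(X))
print(fs(o-[0,0,.008]),fs([.4771,-.0962,.027]))
E
```

```text
0 33 12 [195.  358.7] [320.4 246.2]
0 33 -12 [221.9 331.2] [373.1 237.8]
0 -33 12 [305.9 414.5] [345.2 390.2]
0 -33 -12 [332.2 386. ] [398.3 381.7]
0.008 33 12 [195.4 347.4] [321.1 242.9]
0.008 33 -12 [222.3 319.9] [374.1 234.5]
0.008 -33 12 [306.7 403.2] [346.  387.7]
0.008 -33 -12 [333.1 374.7] [399.4 379.2]
[262.7 383.5] [260.5 429.1]
```

```bash
python3 - <<'E'
from h import *
crop(load("scene_j"),"pics/j3.png",338,240,40,30,18)
crop(load("top_j"),"pics/j4.png",335,250,24,24,20)
E
```

```text
(no output)
```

View pics/j3.png

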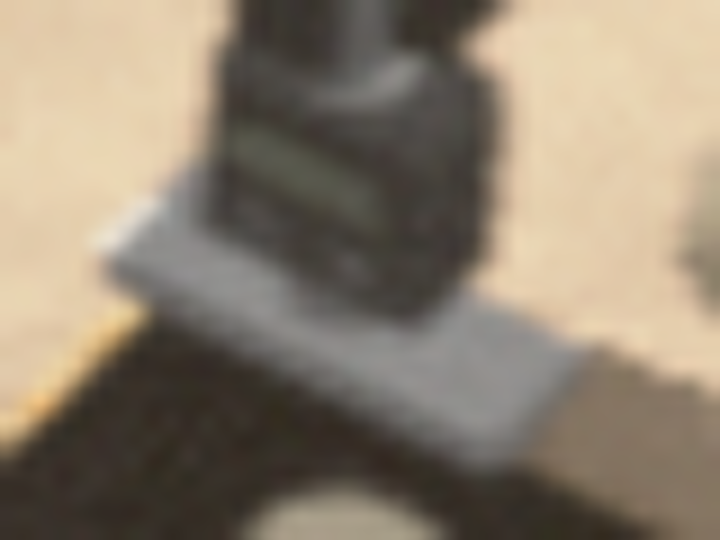

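View pics/j4.png

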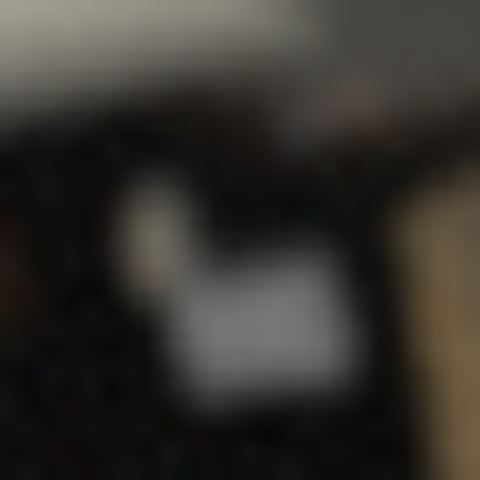

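```bash
python3 - <<'E'
from r import *
I=np.array([.4771-.002,-.0962+.0005,0])
h=manip.move_l(tcp(I+[0,0,.1245]),Rd(96),rate=.08,force_limit=5)
manip.sleep(.3)
print(h,manip.get_position(),manip.get_force(),manip.get_t())
snap("k");s=load("scene_k");t=load("top_k")
crop(s,"pics/k1.png",338,250,40,30,18)
crop(t,"pics/k2.png",335,250,24,24,20)
p=np.array(manip.get_position())+[0,0,H-.087];gx=b(96);gy=b(6)
fs=lambda X:((proj(s,X)-[338,250]+.5)*18-.5).round(0)
ft=lambda X:((proj(t,X)-[335,250]+.5)*20-.5).round(0)
for z in(0,.008):
  for y,x in((33,12),(-33,12),(-33,-12)):
    X=p+gx*x*1e-3+gy*y*1e-3+[0,0,z]; print(z,y,x,fs(X),ft(X))
print("d gx,gy,z /mm",[ (f(p+d*1e-3)-f(p)) for f in(lambda X:proj(s,X)*18,lambda X:proj(t,X)*20) for d in(gx,gy,np.array([0,0,1]))])
E
```

```text
False [ 0.47539207 -0.09568313  0.10622418] [ 0.02209276 -0.20248611 -1.51219459] 19.125
0 33 12 [113. 283.] [107.  51.]
0 -33 12 [507. 484.] [176. 455.]
0 -33 -12 [601. 381.] [325. 431.]
0.008 33 12 [115. 243.] [109.  42.]
0.008 -33 12 [510. 444.] [179. 448.]
0.008 -33 -12 [604. 341.] [328. 424.]
d gx,gy,z /mm [array([-3.94040886,  4.20514453]), array([-5.95207172, -3.01689745]), array([ 0.2787488 , -4.92420939]), array([-6.17688811,  0.98363018]), array([-1.05767741, -6.11714348]), array([ 0.30037955, -0.98157784])]
```

View pics/k1.png

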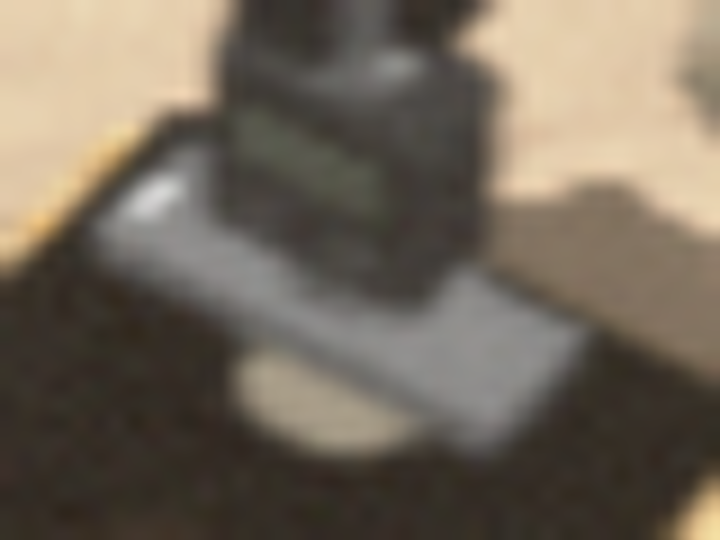

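View pics/k2.png

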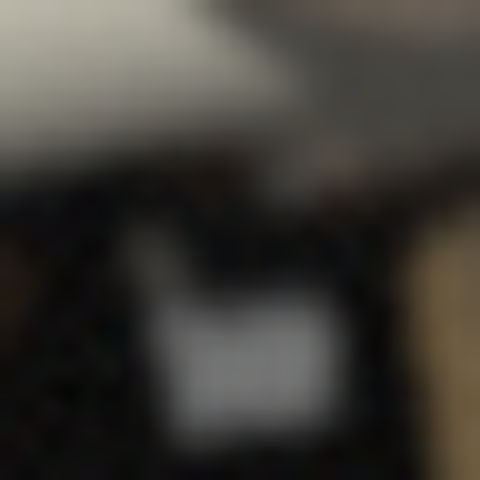

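```bash
python3 - <<'E'
from r import *
p=np.array(manip.get_position());p0=tcp(np.array([.4751,-.0957,.1245]))
for k in range(1,14):
    manip.move_l(p0-[0,0,.001*k],rate=.04);manip.sleep(.08)
    f=np.array(manip.get_force());print(k,manip.get_position()[2].round(5),f.round(2))
    if f[2]>1.0:break
manip.sleep(.2);print(manip.get_force(),manip.get_position(),manip.get_t())
snap("l");s=load("scene_l");t=load("top_l")
crop(s,"pics/l1.png",338,250,40,30,18)
crop(t,"pics/l2.png",335,250,24,24,20)
E
```

```text
1 0.10476 [-0.18  0.36 -2.19]
2 0.10378 [ 0.17 -0.29 -1.04]
3 0.10281 [-0.07 -0.73 -2.24]
4 0.10179 [ 0.03 -0.07 -1.17]
5 0.10077 [ 0.55  0.1  -2.42]
6 0.09979 [ 0.69 -0.7  -1.58]
7 0.09884 [ 0.03  0.11 -1.29]
8 0.09781 [-0.69 -0.47 -0.96]
9 0.0968 [ 0.52 -0.23 -1.5 ]
10 0.0958 [ 0.34 -0.52 -1.04]
11 0.09496 [-0.42 -0.14  0.11]
12 0.09391 [-0.45  0.96  0.91]
13 0.09288 [-0.01  1.47  1.8 ]
[-1.1586439   0.41312429  1.7929637 ] [ 0.47518381 -0.09568691  0.09283744] 23.7583
```

View pics/l1.png

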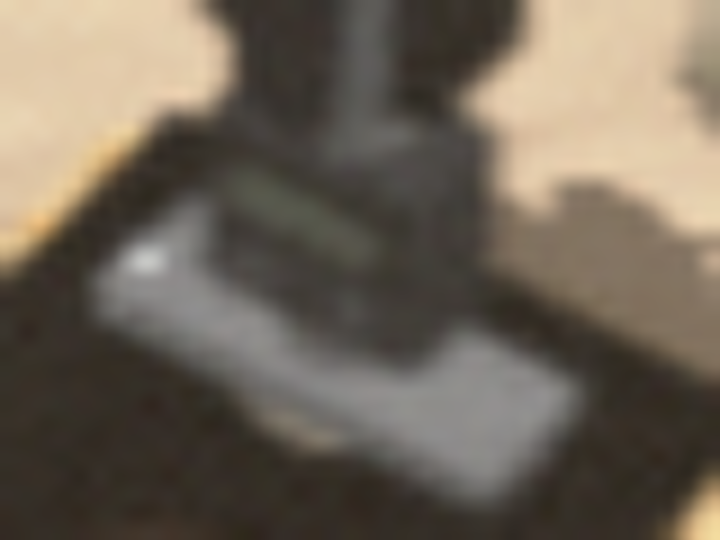

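View pics/l2.png

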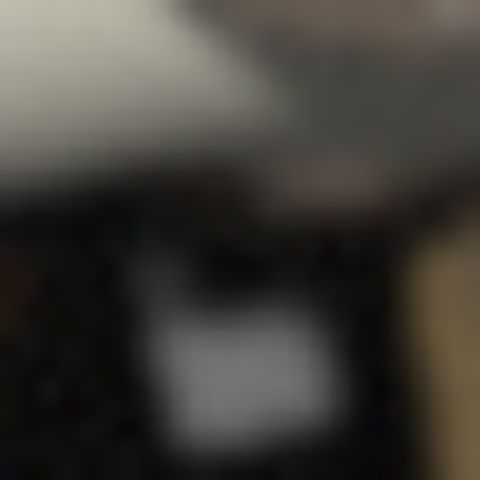

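```bash
python3 - <<'E'
from r import *
s=load("scene_l");t=load("top_l")
gx=b(96)*1e-3;gy=b(6)*1e-3
S=lambda p,z:onz(s,338+(p[0]+.5)/18-.5,250+(p[1]+.5)/18-.5,z)
T=lambda p,z:onz(t,335+(p[0]+.5)/20-.5,250+(p[1]+.5)/20-.5,z)
L,N,R=S((88,283),.038),S((487,478),.038),S((588,382),.038)
print("S top corners",L,N,R,np.linalg.norm(L-N)*1e3,np.linalg.norm(N-R)*1e3,np.degrees(np.arctan2(*(L-N)[1::-1])))
print(" ctr",(L+R)/2)
L,N=S((95,315),.030),S((478,505),.030);print("S bottom",(L+N)/2-12*gx,np.linalg.norm(L-N)*1e3)
A,B=T((182,448),.038),T((345,425),.038);print("T",(A+B)/2+33*gy,np.linalg.norm(A-B)*1e3)
g=cv2.cvtColor(t["img"],cv2.COLOR_BGR2GRAY);print(g[262:276,341:356])
g=cv2.cvtColor(s["img"],cv2.COLOR_BGR2GRAY);print(g[262:282:1,340:374])
E
```

```text
S top corners [ 0.50926887 -0.07772245  0.038     ] [ 0.44378997 -0.08600355  0.038     ] [ 0.44473997 -0.10955947  0.038     ] 66.00047849693453 23.57507231364615 7.207914867553449
 ctr [ 0.47700442 -0.09364096  0.038     ]
S bottom [ 0.47885828 -0.09532715  0.03      ] 63.889577785772545
T [ 0.47618114 -0.09779153  0.038     ] 26.19647684802916
[[ 21  28  27  21  15  13  18  19  16  18  11  18  15  20  34]
 [ 28  38  39  29  15  11  10  15  19  15  12  12  12  21  46]
 [ 28  42  47  35  25  21  23  28  29  23  19  15  15  20  51]
 [ 21  45  57  55  47  48  52  57  52  41  24  16  12  19  49]
 [ 21  50  75  83  82  82  85  87  82  64  38  20  11  21  47]
 [ 22  54  87 103 107 106 108 107 102  83  52  21  11  18  42]
 [ 18  47  83 107 114 115 116 113 109  95  63  28  12  17  35]
 [ 12  35  72 102 114 115 113 112 110  97  66  33  11  11  29]
 [ 14  27  62  97 109 109 106  99  94  85  59  28  10  14  24]
 [  8  21  50  80  89  90  83  72  63  51  35  18   9  10  23]
 [ 16  16  32  48  55  53  48  36  28  23  16  12  10  12  18]
 [ 16  12  15  21  24  18  17  13  18  14  13  10   8   9 
[... 2252 characters left out ...]
  43  45  45  48  49  47  48  45  48  50  46  48  48  42  44  47  42
   42  45  51  54  72  88  98  90  68  54  43  49  47  47  43  47]
 [ 45  44  43  48  48  43  45  49  45  48  44  46  46  46  48  46  46  43
   42  45  44  47  50  54  60  60  51  46  43  49  46  45  47  45]
 [ 47  47  46  50  53  54  56  54  53  49  45  41  40  46  46  45  46  48
   45  46  47  48  46  47  50  49  43  48  49  48  47  47  48  49]
 [ 47  46  55  55  55  52  53  55  54  55  54  51  43  44  45  46  49  46
   43  48  45  42  44  44  43  47  46  47  47  45  47  46  47  67]
 [ 49  50  51  49  53  50  56  51  49  51  52  51  45  45  47  47  46  44
   45  45  46  46  50  48  48  43  47  47  47  45  44  48  58 115]]
```

```bash
cat >> r.py <<'E'
def favg(n=12):
    a=[]
    for _ in range(n): manip.sleep(.025);a.append(manip.get_force())
    a=np.array(a);return a.mean(0).round(2),a.std(0).round(2)
def shift(d1,d2,box):  # subpixel displacement of patch box (x,y,w,h) from d1 to d2
    k=8;x,y,w,h=box
    up=lambda im:cv2.resize(cv2.cvtColor(im,cv2.COLOR_BGR2GRAY),None,fx=k,fy=k,interpolation=cv2.INTER_CUBIC)
    A=up(d1["img"][y:y+h,x:x+w]);m=8;B=up(d2["img"][y-m:y+h+m,x-m:x+w+m])
    r=cv2.matchTemplate(B,A,cv2.TM_CCOEFF_NORMED);_,v,_,l=cv2.minMaxLoc(r);return (l[0]/k-m,l[1]/k-m,round(v,3))
E
python3 - <<'E'
from r import *
k,l=load("scene_k"),load("scene_l")
for bx in((360,265,14,12),(342,258,10,10)): print(shift(k,l,bx))
a,c=proj(k,[.4754,-.0957,.045]),proj(k,[.4752,-.0957,.030]);print((c-a)/15)
p0=tcp(np.array([.4751,-.0957,.1245]))
print(favg(8))
for dz in(.015,.017):
    manip.move_l(p0-[0,0,dz],rate=.03);print(dz,manip.get_position(),favg(12),manip.get_t())
snap("m");m_=load("scene_m")
print(shift(l,m_,(360,267,14,13)),shift(l,m_,(352,240,16,10)))
crop(m_,"pics/m1.png",335,225,50,55,10)
E
```

```text
(0.25, 3.0, 0.888)
(3.5, 6.0, 0.826)
[-0.01138644  0.27592229]
(array([-0.17,  0.8 ,  2.45]), array([0.58, 0.47, 0.59]))
0.015 [ 0.47518506 -0.09566164  0.09078736] (array([-0.73,  1.38,  3.61]), array([0.42, 0.64, 0.29])) 24.6083
0.017 [ 0.4751808  -0.09564861  0.08879807] (array([-0.75,  1.81,  4.54]), array([0.53, 0.39, 0.55])) 25.1583
(0.0, 0.0, 0.998) (0.0, 1.25, 0.982)
```

View pics/m1.png

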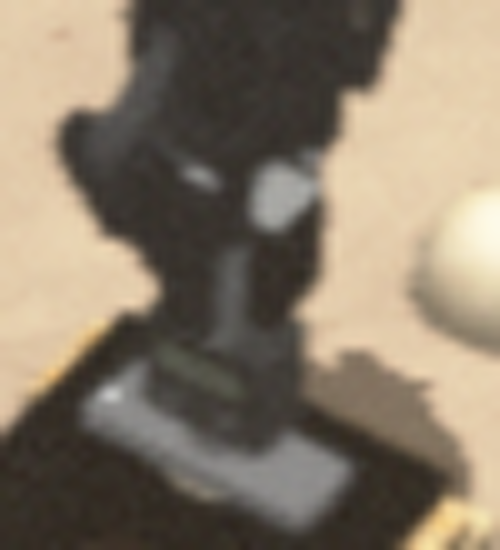

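```bash
python3 - <<'E'
from r import *
manip.move_l(tcp(np.array([.4751,-.0957,.1245]))-[0,0,.018],rate=.03);print(manip.get_position(),favg(16),manip.get_torque(),manip.get_t())
snap("n")
j,k,l,m_,n=[load("scene_"+x) for x in "jklmn"]
for bx in((350,254,11,9),(350,254,14,14),(362,266,10,9),(360,266,11,9),(343,258,7,7)): print(bx,shift(k,l,bx),shift(k,n,bx))
print("head j->l,n",shift(j,l,(350,243,12,12)),shift(j,n,(350,243,12,12)))
print("gripper l->n",shift(l,n,(345,228,30,14)),"head",shift(l,n,(350,258,12,10)))
print(proj(k,[.4753,-.0957,.060])-proj(k,[.4753,-.0957,.048]), proj(k,[.4753,-.085,.10])-proj(k,[.4753,-.085,.095]))
crop(n,"pics/n1.png",300,150,120,140,4)
crop(load("top_n"),"pics/n2.png",295,215,90,80,7)
E
```

```text
[ 0.47516558 -0.09566828  0.08783145] (array([-0.61,  2.43,  4.72]), array([0.6 , 0.56, 0.46])) [0.81943546 0.22045733 0.0143434 ] 25.9083
(350, 254, 11, 9) (0.25, 3.375, 0.866) (0.625, 3.75, 0.643)
(350, 254, 14, 14) (0.0, 3.25, 0.975) (0.0, 3.25, 0.941)
(362, 266, 10, 9) (0.0, 3.25, 0.939) (0.0, 3.25, 0.938)
(360, 266, 11, 9) (0.125, 3.125, 0.936) (0.125, 3.125, 0.935)
(343, 258, 7, 7) (-0.75, 3.25, 0.653) (-0.625, 3.125, 0.651)
head j->l,n (3.25, -0.25, 0.612) (3.125, 1.5, 0.601)
gripper l->n (0.0, 1.5, 0.997) head (0.25, 0.25, 0.963)
[ 0.18778495 -3.33112436] [ 0.0746234  -1.44571184]
```

View pics/n1.png

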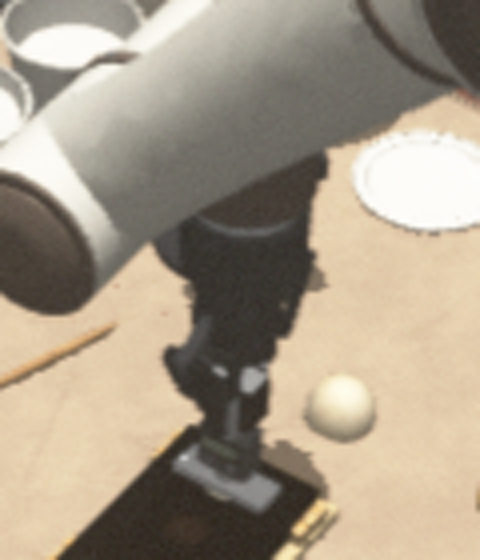

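View pics/scene_n.png

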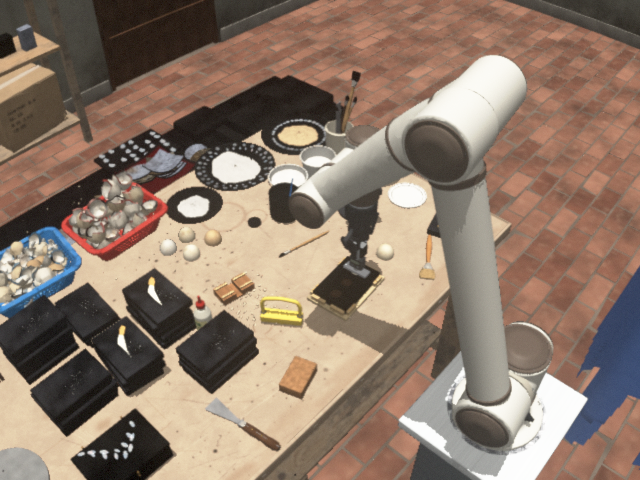

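```bash
python3 - <<'E'
from r import *
base=tcp(np.array([.4751,-.0957,.1245]))-[0,0,.018]
def tav(n=10):
    a=[]
    for _ in range(n): manip.sleep(.025);a.append(np.r_[manip.get_force(),manip.get_torque()])
    return np.mean(a,0).round(2)
print(tav(),manip.get_ee_rot().round(4).tolist())
for dy in(.0003,.0006,.0010):
    manip.move_l(base+[0,dy,0],rate=.02);print(dy,manip.get_position().round(5),tav(),manip.get_t())
E
```

```text
[-0.5   2.65  4.74  0.89  0.15  0.01] [[-0.9945, -0.1046, 0.0002], [-0.1046, 0.9945, 0.0], [-0.0002, 0.0, -1.0]]
0.0003 [ 0.47514 -0.09558  0.08785] [-0.09  0.65  4.63  0.18  0.03 -0.  ] 26.7583
0.0006 [ 0.47513 -0.09539  0.08787] [ 0.3  -2.36  4.75 -0.9  -0.07 -0.02] 27.2583
0.001 [ 0.47511 -0.09492  0.08783] [ 0.38 -4.    4.69 -1.49 -0.15 -0.01] 27.7583
```

```bash
python3 - <<'E'
from r import *
base=tcp(np.array([.4751,-.0957,.1245]))-[0,0,.018]
for dy in(.0006,.0004):
    manip.move_l(base+[0,dy,0],rate=.02);f,_=favg(10);print(dy,manip.get_position().round(5),f,manip.get_torque().round(2),manip.get_width(),manip.get_t())
    if abs(f[1])<1:break
snap("o");s=load("scene_o");t=load("top_o");n=load("scene_n")
print(shift(n,s,(360,267,14,13)))
crop(s,"pics/o1.png",338,245,40,35,18)
crop(t,"pics/o2.png",295,160,130,130,5)
E
```

```text
0.0006 [ 0.47508 -0.09493  0.08776] [ 0.03 -1.78  4.93] [-0.51 -0.03 -0.07] 0.02514174973997519 28.2583
0.0004 [ 0.47512 -0.09508  0.08777] [-0.06  1.22  4.77] [0.44 0.04 0.02] 0.025140230944603048 28.7583
(0.0, 0.125, 0.996)
```

View pics/o1.png

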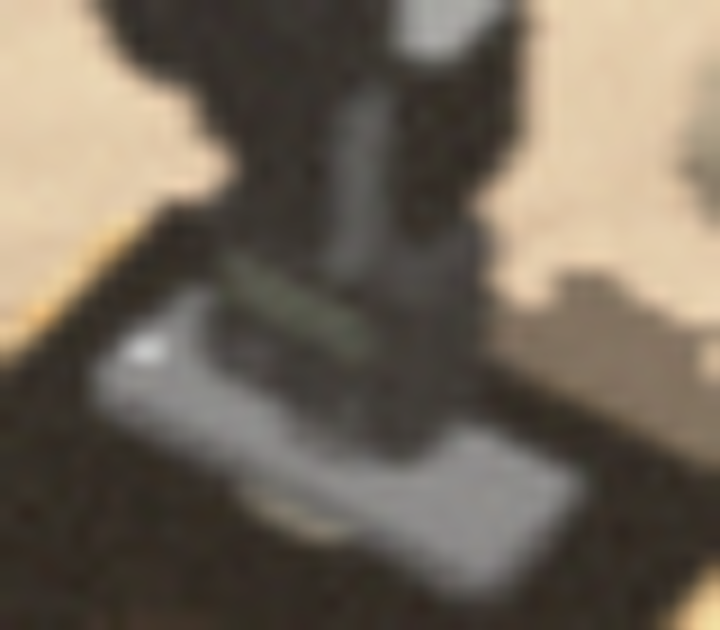

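View pics/o2.png

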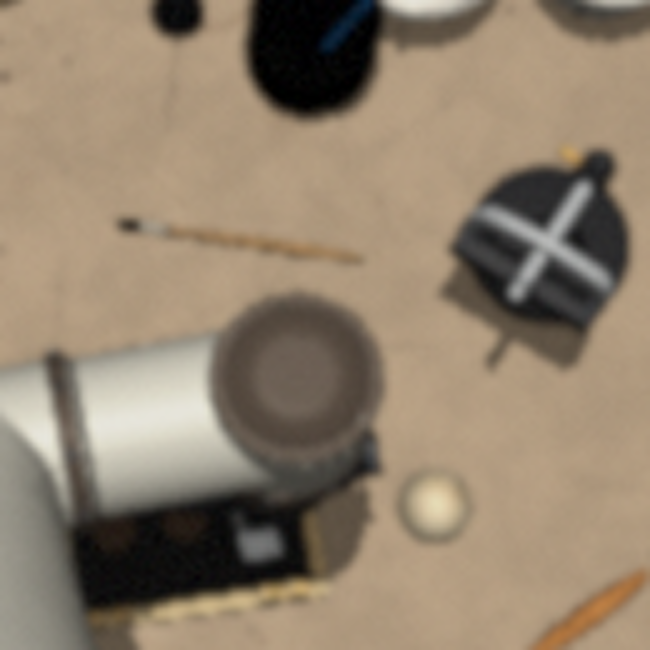

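```bash
python3 - <<'E'
from r import *
t=load("top_o");t0=load("top_g")
np.set_printoptions(linewidth=200)
print("now");print(cv2.cvtColor(t["img"],cv2.COLOR_BGR2GRAY)[266:284,343:352])
print("before");print(cv2.cvtColor(t0["img"],cv2.COLOR_BGR2GRAY)[242:284,343:350])
for r_ in(245,250,271,271.5,272,277,278): print(r_,onz(t,347.5,r_,.03)[:2])
E
```

```text
now
[[ 75  78  79  82  84  85  80  59  30]
 [ 91 101 104 106 108 105 100  73  43]
 [ 93 109 115 116 116 112 106  86  53]
 [ 84 106 114 115 115 110 107  89  58]
 [ 71  99 108 109 106  98  91  81  53]
 [ 54  79  88  90  83  72  62  51  36]
 [ 34  49  53  53  47  37  29  22  15]
 [ 17  20  21  21  20  16  13  10  13]
 [ 16  13  13  14  12  12  12  12  12]
 [ 15  12  10  18  19  24  25  28  35]
 [ 24  25  30  40  59  67  68  73  82]
 [ 69  72  73  85 111 121 121 123 131]
 [130 131 129 132 149 155 147 147 155]
 [172 170 166 157 153 147 136 137 147]
 [181 179 168 154 134 122 118 124 140]
 [167 167 159 146 136 130 133 143 151]
 [152 158 159 156 152 154 156 159 162]
 [153 158 160 161 161 161 162 164 164]]
before
[[147 144 146 146 145 149 151]
 [145 142 145 148 152 161 162]
 [153 150 148 150 155 166 169]
 [159 154 144 139 138 144 146]
 [135 128 114 100  96  93  91]
 [ 85  79  66  58  53  49  48]
 [ 46  40  39  38  37  36  35]
 [ 38  36  37  38  36  38  37]
 [ 37  38  40  35  37  36  38]
 [ 39  39  37  37  39  37  37]
 [ 38  40  40  38  40  39  37]
 [ 39  38  36  39  38  37  38]
 [ 38  38  38 
[... 428 characters left out ...]
3  42  43  42  42  40]
 [ 41  43  41  43  41  41  40]
 [ 43  41  42  42  42  42  40]
 [ 44  41  42  42  43  41  43]
 [ 42  39  41  39  41  41  39]
 [ 43  42  44  43  41  41  41]
 [ 42  43  42  43  42  42  41]
 [ 40  42  41  40  41  45  43]
 [ 45  44  43  51  64  70  71]
 [ 73  75  75  84 107 118 118]
 [125 126 123 127 144 149 143]
 [166 165 159 151 148 141 130]
 [173 172 163 147 131 117 112]
 [159 162 153 142 130 127 128]
 [146 152 153 149 148 147 150]
 [146 151 155 156 156 156 158]]
245 [ 0.53003565 -0.10673636]
250 [ 0.51364525 -0.10565613]
271 [ 0.44559213 -0.10116868]
271.5 [ 0.44398717 -0.10106281]
272 [ 0.44238292 -0.10095697]
277 [ 0.42637932 -0.09990111]
278 [ 0.42318707 -0.09969047]
```

Weight hangs crosswise on the hook in the top view, at crop (548,245). The inlay sliver beside the foot suggests the gauge sits about 2 mm too far toward +x, while the top view gives -0.5 mm. I'll make one small correction of -1 mm in x.

```bash
python3 - <<'E'
from r import *
p=np.array(manip.get_position())
x,y=.4741,-.0953
manip.move_l([p[0],p[1],.1025],rate=.05)
manip.move_l([x,y,.1025],rate=.03);manip.sleep(.2)
f0,_=favg(8)
manip.move_l([x,y,.0945],rate=.04)
manip.move_l([x,y,.0878],rate=.03);f1,sd=favg(14)
print(f0,f1,manip.get_torque().round(2),manip.get_position().round(5),manip.get_t())
yy=y
for _ in range(3):
    if abs(f1[1])<1: break
    yy+=np.clip(f1[1]*.00012,-.0003,.0003);manip.move_l([x,yy,.0878],rate=.02);f1,_=favg(12);print(yy,f1,manip.get_position().round(5),manip.get_torque().round(2))
snap("q");s=load("scene_q");t=load("top_q")
crop(s,"pics/q1.png",338,245,40,35,18)
print(cv2.cvtColor(t["img"],cv2.COLOR_BGR2GRAY)[268:275,343:352],manip.get_t(),manip.get_width())
E
```

```text
[ 0.17  0.2  -2.09] [1.1  1.98 4.69] [ 0.65 -0.29  0.  ] [ 0.47465 -0.09518  0.08809] 31.025
-0.09506239999999999 [2.3  0.86 4.83] [ 0.47457 -0.09511  0.08798] [ 0.18 -0.8  -0.01]
[[ 93 109 111 114 114 114 106  84  51]
 [ 84 107 115 115 116 113 108  89  61]
 [ 70  98 109 111 109 105  96  82  56]
 [ 57  82  90  93  91  82  71  55  35]
 [ 36  51  54  54  53  45  37  26  19]
 [ 15  21  24  22  18  20  13  14  11]
 [ 12  12   9   8  14  12  14  13  15]] 31.675 0.02551150427363994
```

View pics/q1.png

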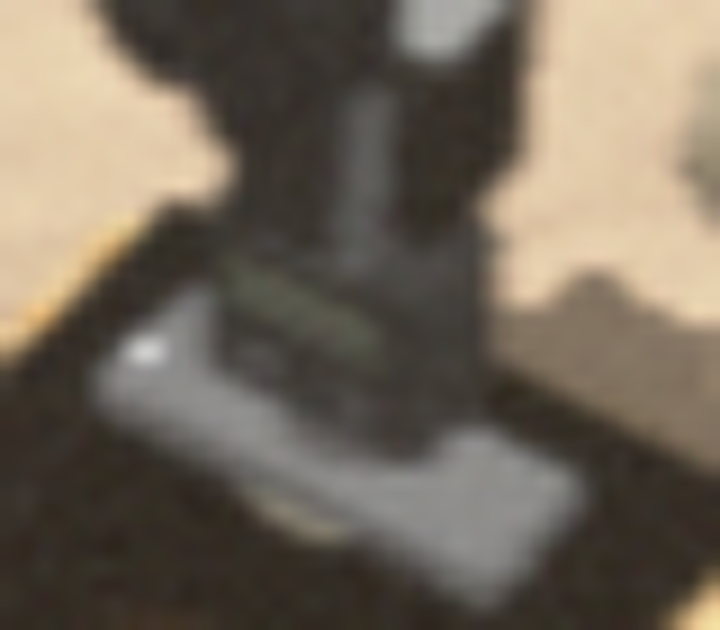

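```bash
python3 - <<'E'
from r import *
manip.move_l([.4744,-.0950,.0877],rate=.02);f,_=favg(14);print(f,manip.get_position().round(5),manip.get_torque().round(2),manip.get_t())
manip.sleep(.3);print(favg(8)[0],manip.get_position().round(5),manip.get_dq().round(3))
snap("z");z=load("scene_z");print(shift(load("scene_q"),z,(360,267,14,13)))
crop(z,"pics/z1.png",300,130,120,150,4)
E
```

```text
[ 2.95 -0.44  4.74] [ 0.47456 -0.09507  0.08776] [-0.16 -0.87  0.02] 32.275
[ 3.07 -0.61  4.92] [ 0.4745  -0.09505  0.08775] [-0.002 -0.    -0.    -0.001 -0.     0.001]
(0.0, 0.0, 0.997)
```

View pics/z1.png

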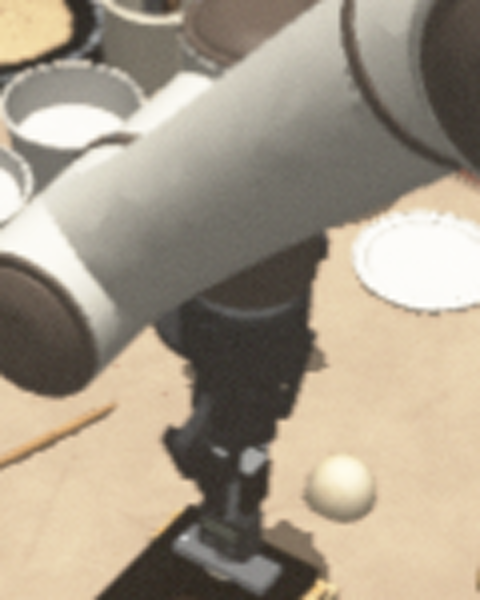

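```bash
python3 - <<'E'
from r import *
x=.4747
for _ in range(4):
    manip.move_l([x,-.0950,.0877],rate=.02);manip.sleep(.2);f,_=favg(12);print(x,f,manip.get_position().round(5),manip.get_torque().round(2),manip.get_t())
    if abs(f[0])<.8:break
    x+=np.clip(f[0]*.00008,-.0003,.0003)
snap("y");z=load("scene_y");print(shift(load("scene_z"),z,(360,267,14,13)))
E
```

```text
0.4747 [ 2.38 -1.    4.98] [ 0.47454 -0.09502  0.08764] [-0.34 -0.8   0.07] 33.625
0.4748904 [ 1.66 -1.22  4.58] [ 0.47463 -0.09502  0.08761] [-0.34 -0.51 -0.03] 34.375
0.4750232 [ 0.24 -0.54  5.13] [ 0.47466 -0.09503  0.08758] [-0.29 -0.01  0.  ] 35.125
(0.0, 0.0, 0.997)
```

```bash
python3 - <<'E'
from cell import manip
print(manip.get_force(),manip.get_position(),manip.get_t());manip.sign_off()
E
```

```text
[ 0.39051363 -1.05398954  4.33377718] [ 0.47470328 -0.09502915  0.0875889 ] 35.225
the job is handed in; nothing more can be done
```

The press weight hangs on the stand's hook. The arm is holding the gauge upright on the panel over the inlay, with the grip pressed to about half its travel. I handed the job in at 35.2 s of the 58 s allowed.

- **Weight:** The bow met the hook at the expected height. Pictures from both cameras after release show it hanging crosswise and level.
- **Press depth:** The grip is in about 7 mm, give or take 0.5 mm. That comes from the height where the foot touched the panel, a spring rate of about 0.5 N per mm, and about 5 N on the wrist. I eased the sideways force to under 1.1 N. In the scene pictures the foot did not move while the grip was pressed, nor during the final easing of the sideways force.
- **Centring:** The two cameras disagreed. The scene view put the gauge about +2 mm off in x and the top view about -0.5 mm. I tried to shift it 1 mm between the two and it moved about half that. I estimate the pin within about 1.5 mm of the inlay's middle.
- **Not checked:** The pin gives no reading and was hidden by the foot, so I could not confirm its depth directly.

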